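# Shut the rooftop feeding kit against the rain

## Robot

A 7-joint arm with a two-finger parallel gripper is mounted at the origin on the work surface. World frame = base frame: x ahead of the robot, y to its left, z up, the work surface at z = 0. Lengths are in m, angles in rad, forces in N, time in s.
With the tool pointing down it reaches from about 0.4 to 0.85 m from the base axis. Payload 10.4 kg.
Tool frame: the origin (TCP) lies at the very end of the fingers, on their centre line; the grasp point (between the pads) lies manip.hold_point_z behind it (manip.hold_point_z is the distance from the TCP to the grasp point, in m); z points along the fingers, y is the direction in which the jaws open and shut (so a half turn about z gives the same grasp; the last joint's range is limited). The gripper opens to 85 mm and grips with 20 to 120 N. Pads are 22 mm wide; open, the fingers measure 114 mm over their backs; the gripper's body (76 mm by 85 mm) begins 54 mm behind the grasp point. The pads swing forward as they close: fully open they stand 13 mm farther back than shut.
Start: joints at [-1.304, 0.332, -0.065, 1.46, 0.022, 1.35, -0.088], TCP at [0.179, 0.599, 0.231] pointing down, gripper open.
Joint ranges: [-2.6, 2.6], [-0.5, 2.12], [-1.47, 1.34], [0.16, 2.42], [-1.27, 4.41], [0.06, 2.06], [-2.6, 2.6]. Speed limits (rad/s): [2.22, 2.22, 2.79, 2.79, 3.14, 3.14, 3.14].

## Interface

Orientations are given as a unit quaternion [x, y, z, w].
In Python, from workcell import manip gives the robot as it stands.
- The arm moves only by the tool jog_arm, never from a script. Its arguments are lists of equal length, an entry for each row: "translation": the shift along the world's x, y, z in mm, a list of three; "turn": the turn about the world's z in degrees. In form: {"translation": [[x, y, z], ...], "turn": [turn, ...]}. A call has 1 to 12 rows; each row is the pose to reach, as a shift and turn from the pose measured when the call began; what a row does not reach only later rows make up. A row lasts 1/12 s, in which the tool goes at most 41.7 mm and 7.16 degrees, less where a joint would pass 70% of its speed; a pose out of reach is approached as far as the arm can. A call with a gripper value outside its range is refused whole. "grip" is the finger opening in mm, from 0 to 85.4, set as the call begins (left out, the last holds). The fingers move at their own pace and stop on an object; "grip_force" is the grip in N (left out, the last holds). Time passes only in rows, so rows that repeat a pose let the fingers close. It gives the time, the measured TCP pose, the force and the opening at its end, in the units of the state.
- manip.get_obs(): the state, without advancing time (a new reading comes with each control period).
- manip.camera(name): name is "scene" or "top" or "wrist"; returns a dict with "frame" (400x640x3 uint8, red, green, blue), "mtx" (3x3 intrinsics, pixels), "pose" (4x4, takes a point from camera to world coordinates). Camera axes: x right, y down, z forward; pixel columns grow to the right and rows downward; lengths in m; the calibration is good to about 2 mm. A picture is of the moment at which its call begins. There is no depth.
- manip.hand_in(): hands the job in, once; it reports no verdict.
Trained networks look in a picture, given as the dict that the camera call returned (one of the last four; its "shot" number tells which), for a name from the list of things; names that differ only in an ending like _2 or _b are one class to them, and where a whole thing is asked for, a point or a joint stands for the part that bears it (a point fixed in the world has none). Each returns a list of dicts, best first, with "confidence" (0 to 1); they miss things now and then, are a little off and sometimes report something else, mostly with a low value. They report only what shows in the picture. A call takes as long as a camera call.
- manip.outline_of(picture, label): "mask" (400x640 bool, what is visible of it) and "extent" ([left, top, right, bottom] in pixels, round what is visible of it).
- manip.pinpoint(picture, label): "at" ([column, row] in pixels: a listed point, or the origin of a listed thing).
The state is a dict: "clock": time; "joint_pos": joint angles; "joint_velocities": joint speeds; "tau": joint torques, N m; "position": TCP position; "ee_rot": TCP orientation; "ft_force": force on the tool from outside, world axes, zero at the start; "torque": the same for the moment, N m; "grip_width": opening from 0.0 (shut) to 1.0 (fully open).
Only numpy, scipy, OpenCV 4.12 (cv2) and the standard library are available. Lean on these libraries where they do the work, as an engineer would, in place of code of your own. Each camera call takes 0.05 s, during which the arm holds its last target. There are 200 camera calls.

## Task

Rain is coming, so shut the feeding kit up: screw the steel cap of the glass jar on the plant stand's lowest tier clockwise until it is fully tight, and push the open upper drawer of the small grey chest fully home. Leave the chest's lower drawer shut and everything else standing where it is.

Things in the scene. Friction and masses are not known exactly. Their poses are not given: they have to be found in the camera images.
- stand: Plant stand of wrought aluminium, fixed to the table, with three round staggered trays. Origin on the table. In its own frame: lowest tray centre (-140, 0), radius 115, top face 60 high; middle tray centre (20, 135), radius 75, 110 high; top tray centre (55, -65), radius 80, 170 high (mm). The stand and the chest may stand on either side of the table.
- jar: Glass feed jar clamped in a wire cradle on the lowest tray, it does not turn. Origin at the centre of its underside. Body 84 mm across up to 90 mm high, shoulder sloping in to a neck 52 mm across that begins 104 mm up. A small steel stop lug on the shoulder lies toward the jar's -x side.
- cap (a joint): Captive screw cap of the jar, turning about the jar's upright axis; it never comes off. 0 rad = fully tight, against its stop; grows counter-clockwise seen from above (tighten clockwise). Starts 1.6 to 2.6 rad open, more than one wrist turn. Turning takes about 0.15 N m. It rises 1.2 mm per rad. A 25 mm ridge on its top points from the axis over the jar's stop lug when tight.
- cap_top (a point): Centre of the cap's top face, on its axis, 146 mm above the jar's underside when tight. The cap is a ribbed steel disc 58 mm in diameter and 24 mm high, with free space round it to the shoulder, 18 mm below its lower edge. Turns with the cap.
- chest: Small grey kit chest, fixed to the table, 220 deep (x), 200 wide (y), 130 high (mm), two drawers one above the other with bar handles. Origin at the centre of its underside; its front faces its own -x, the drawers slide out along -x.
- chest_drawer0 (a joint): Upper drawer of the chest: 0 m = fully home, grows as it is pulled out; starts 0.06 to 0.11 open, slides with slight friction and stays where it is left. A steel scoop lies fixed in it.
- chest_drawer0_handle (a point): Middle of the upper drawer's level bar handle, 35 mm out from the drawer's front face, the bar is 100 mm long along the chest's y and about 10 mm thick.
- chest_drawer1 (a joint): Lower drawer of the chest, shut at the start: 0 m = fully home.
- bowl: White ceramic feeding bowl, 136 mm across, 50 high, on the top tray, to be left alone. Origin under its centre.
- tub: White plastic tub with a clipped-on grey lid, 108 x 92 x 74 mm high, on the middle tray, to be left alone. Origin under its centre.
- brush: Wooden hand brush, 155 mm long, 29 high, lying on the lowest tray behind the jar, to be left alone. Origin under its middle.
- succulent: Terracotta pot with a small plant, 74 mm across and about 105 high, on the rear half of the chest's top, to be left alone. Origin under its centre.
- cup: Open steel cup, 64 mm across, 60 high, at the right side of the table, to be left alone. Origin under its centre.
- mister: Clear plastic bottle, 64 mm across, 170 high, at the left side of the table, to be left alone. Origin under its centre.

How it is judged:
At the end, for the whole second after the job is handed in: The jar's cap is within 0.15 rad of its tight stop and at rest, the upper drawer is within 6 mm of fully home, the lower drawer is still shut within 10 mm, and bowl, tub, brush, potted plant, cup and bottle each stand within 30 mm of where they were (value of joint cap below 0.15 rad and value of joint chest_drawer0 below 0.006 m and value of joint chest_drawer1 below 0.01 m and not (velocity of joint cap above 0.05 rad/s or velocity of joint cap below -0.05 rad/s) and distance of each of bowl, tub, brush, succulent, cup, mister from where it was at the start of the episode below 0.03 m); the robot touches nothing.
It fails at once if a bystander is moved more than 30 mm (distance of any of bowl, tub, brush, succulent, cup, mister from where it was at the start of the episode above 0.03 m).
It fails at once if the lower drawer is pulled open (value of joint chest_drawer1 above 0.01 m).
It also fails if it takes over 67 s, if anything falls off the work surface, if the arm or the gripper's body presses on something with over 40 N, if the wrist force passes 120 N, or if a joint passes its speed limit or range.

## Working session

There is one attempt and no reset: what is moved stays moved. The work goes in short steps, Python scripts to look and compute and a tool call to move; the robot and the scene stay as the last step left them, time stands still between calls to the robot, and variables do not carry over. Pictures are saved under pics/ and viewed, about 8 in all and at most 12, crops included, and the job is handed in when it is done.

Besides the shell and the picture viewer there is one more tool, called after "Emit:" as name(argument=value, ...) on one line, values as JSON. jog_arm: Moves the arm, as the interface text tells. Its arguments: {"type":"object","properties":{"translation":{"type":"array"},"turn":{"type":"array"},"grip":{"type":"number"},"grip_force":{"type":"number"}},"required":["translation","turn"]}

```bash
mkdir -p pics; cat > h.py <<'E'
import numpy as np, cv2
from workcell import manip
def ray(p,uv):
    K=np.array(p['mtx']);T=np.array(p['pose'])
    d=T[:3,:3]@np.linalg.inv(K)@np.array([uv[0],uv[1],1.]);return T[:3,3],d/np.linalg.norm(d)
def atz(p,uv,z):
    o,d=ray(p,uv);return o+d*(z-o[2])/d[2]
def tri(rs):
    A=sum(np.eye(3)-np.outer(d,d) for o,d in rs);b=sum((np.eye(3)-np.outer(d,d))@o for o,d in rs)
    return np.linalg.solve(A,b)
def proj(p,X):
    T=np.array(p['pose']);c=T[:3,:3].T@(np.array(X)-T[:3,3]);u=np.array(p['mtx'])@c;return u[:2]/u[2]
def save(p,n,crop=None,s=1):
    f=p['frame'][:,:,::-1]
    if crop: f=f[crop[1]:crop[3],crop[0]:crop[2]]
    cv2.imwrite('pics/'+n,cv2.resize(f,None,fx=s,fy=s,interpolation=cv2.INTER_CUBIC))
E
python3 - <<'E'
from h import *
np.set_printoptions(precision=3,suppress=True)
P={n:manip.camera(n) for n in ('scene','top')}
o=manip.get_obs();print(o['clock'],o['position'],o['ee_rot'],manip.hold_point_z)
f=np.hstack([P['scene']['frame'],P['top']['frame']])
for n in P: save(P[n],n+'0.png',None,1.25)
for l in ['stand','jar','cap_top','chest','chest_drawer0_handle','bowl','tub','brush','succulent','cup','mister']:
    rs=[];s=''
    for n in P:
        r=manip.pinpoint(P[n],l)
        if r: s+=f" {n} {np.round(r[0]['at'],1)} {r[0]['confidence']:.2f}";rs.append(ray(P[n],r[0]['at']))
    print(l,s,tri(rs) if len(rs)==2 else '')
E
```

```text
0.1 [0.179 0.599 0.231] [ 0.144  0.99  -0.001 -0.   ] 0.0187
stand  scene [361.7 265.7] 0.94 top [254.8 179.8] 0.73 [0.661 0.259 0.03 ]
jar  scene [392.9 237.3] 0.62 top [251.7 227.5] 0.57 [0.482 0.273 0.035]
cap_top  scene [400.9 209.2] 0.74 top [241.5 221.8] 0.66 [0.479 0.282 0.202]
chest  scene [273.8 203.9] 0.96 
chest_drawer0_handle  scene [313.5 161.5] 0.58 top [389.7 239.2] 0.78 [ 0.408 -0.212  0.094]
bowl  scene [341.8 233.5] 0.87 top [275.5 163.2] 0.59 [0.682 0.172 0.169]
tub  scene [387.6 285.1] 0.72 top [220.3 169.3] 0.94 [0.693 0.382 0.076]
brush  scene [383.  247.8] 0.69 top [254.8 202.8] 0.81 [0.565 0.269 0.052]
succulent  scene [259. 192.] 0.81 top [389.6 153.8] 0.86 [ 0.71  -0.231  0.123]
cup  scene [243.7 154.3] 0.63 top [271.9 163.1] 0.59 [0.729 0.051 0.483]
mister  scene [460.6 291.2] 0.71 top [173.4 228.6] 0.80 [ 0.496  0.572 -0.007]
```

View pics/scene0.png

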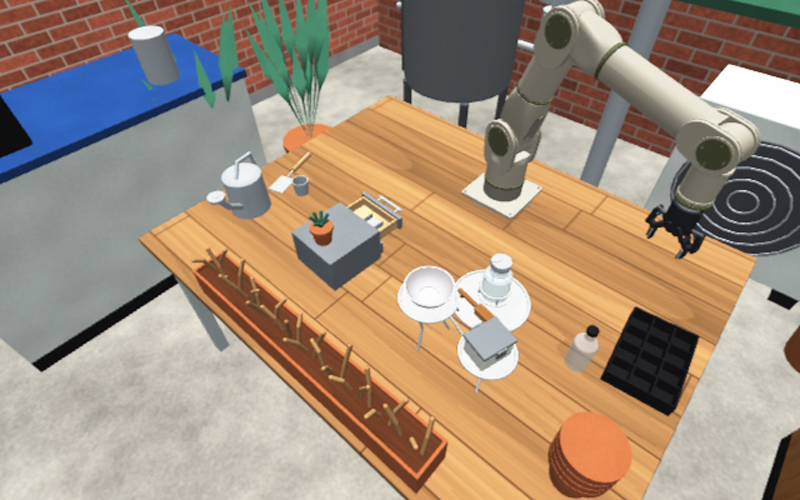

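View pics/top0.png

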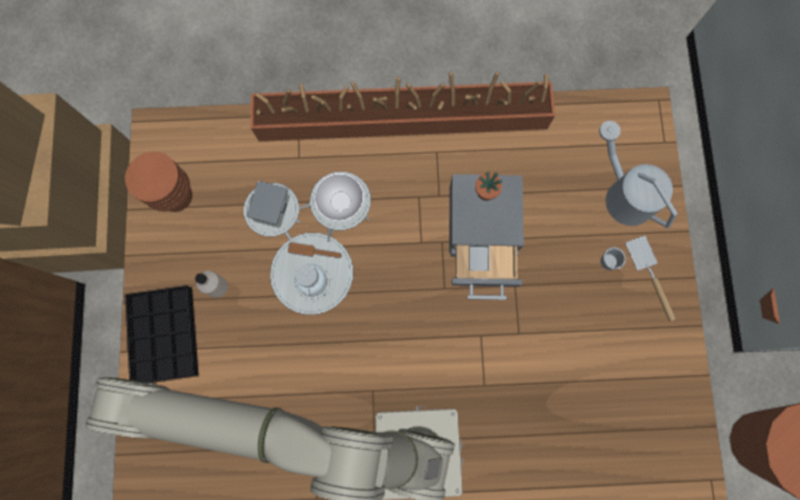

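The scene view shows the jar with its cap (about 501,262), the chest with its upper drawer open (about 380,215), and the bowl and tub close to the jar. The top view agrees: jar at 310,278 and drawer handle at 487,295. The chest is on the right and the stand on the left. I'll go above the cap first.

Emit:
jog_arm(translation=[[0, 0, 40], [30, -30, 75], [58, -60, 100], [85, -90, 110], [112, -118, 110], [140, -147, 110], [167, -176, 110], [194, -205, 110], [222, -234, 110], [250, -263, 110], [277, -292, 110], [300, -317, 110]], turn=[0, 7, 14, 21, 28, 35, 42, 49, 56, 63, 70, 77], grip=85)

```text
clock: 2.2
position: [0.4614, 0.3004, 0.3416]
ee_rot: [-0.475, 0.88, 0.0, 0.0]
ft_force: [0.1, 0.4, -0.6]
grip_width: 0.993
```

```bash
python3 - <<'E'
from h import *
np.set_printoptions(precision=3,suppress=True)
o=manip.get_obs();print(o['clock'],o['position'],o['ee_rot'],o['joint_pos'])
P={n:manip.camera(n) for n in ('wrist','scene','top')}
save(P['wrist'],'w1.png',None,1.25)
print(P['wrist']['pose'][:3])
for l in ['jar','cap_top','stand']:
    rs=[];s=''
    for n in P:
        r=manip.pinpoint(P[n],l)
        if r: s+=f" {n} {np.round(r[0]['at'],1)} {r[0]['confidence']:.2f}";rs.append(ray(P[n],r[0]['at']));s+=str(atz(P[n],r[0]['at'],.208))
    print(l,s,tri(rs) if len(rs)>1 else '')
E
```

```text
2.2 [0.461 0.3   0.342] [-0.475  0.88   0.     0.   ] [-0.765  0.128  0.118  1.482 -0.015  1.532  1.914]
[[-0.836  0.52   0.174  0.416]
 [ 0.548  0.792  0.267  0.231]
 [ 0.001  0.318 -0.948  0.484]]
jar  wrist [295.7 151.5] 0.71[0.461 0.26  0.208] scene [393.9 236.1] 0.79[0.602 0.326 0.208] top [251.8 226.3] 0.61[0.459 0.252 0.208] [0.485 0.275 0.047]
cap_top  wrist [283.9 180.6] 0.87[0.483 0.275 0.208] scene [399.4 209.5] 0.59[0.492 0.276 0.208] [0.485 0.274 0.201]
stand  wrist [201.  197.3] 0.86[0.55  0.248 0.208] scene [359.8 266.2] 0.94[0.768 0.312 0.208] top [255.5 185. ] 0.69[0.598 0.238 0.208] [0.65  0.256 0.006]
```

View pics/w1.png

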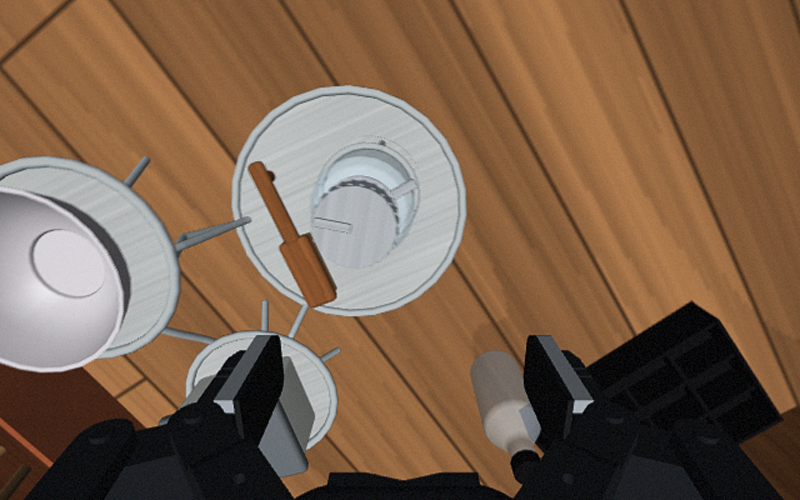

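The cap disc sits at about (357,226) on the wrist picture, its ridge points left to (313,222), and the lug is at (403,188). I'll work out the angle left to turn and the offset.

```bash
python3 - <<'E'
from h import *
np.set_printoptions(precision=4,suppress=True)
p=manip.camera('wrist')
r=manip.outline_of(p,'cap_top');print([(x['extent'],round(x['confidence'],2)) for x in r[:2]])
c=atz(p,(357/1.25,226/1.25),.209);print('centre by eye',c)
for z,u in((.211,(313,222)),(.160,(403,188))):
    q=atz(p,np.array(u)/1.25,z)-c;print(q[:2],np.degrees(np.arctan2(q[1],q[0])),np.hypot(*q[:2]))
# fit: project disc outlines for candidate centre, IoU with mask (top disc + side)
from scipy.optimize import minimize
m=r[0]['mask'].astype(np.uint8)
t=np.linspace(0,2*np.pi,60)
def iou(v):
    pts=[proj(p,(v[0]+.029*np.cos(a),v[1]+.029*np.sin(a),z)) for z in(.209,.185) for a in t]
    h=cv2.convexHull(np.array(pts,np.float32)*16).astype(np.int32)
    k=np.zeros_like(m);cv2.fillPoly(k,[h],1,shift=4);return -(k&m).sum()/(k|m).sum()
s=minimize(iou,c[:2],method='Nelder-Mead',options=dict(initial_simplex=[c[:2],c[:2]+[.006,0],c[:2]+[0,.006]]));print(s.x,s.fun,m.sum())
o=manip.get_obs();print(o['position'],(s.x-o['position'][:2])*1000)
E
```

```text
[([247.3, 142.5, 318.2, 213.7], 0.9)]
centre by eye [0.4799 0.2774 0.209 ]
[ 0.0221 -0.0186] -40.014544156218825 0.02888609333067695
[-0.035   0.0029] 175.32530481524427 0.03507314473563965
[0.4349 0.3127] 0.0 3946
[0.4601 0.3022 0.3413] [-25.2208  10.4864]<stdin>:15: RuntimeWarning: overflow encountered in scalar negative
```

Emit:
jog_arm(translation=[[12, -14, -10], [21, -26, -30], [21, -26, -50], [21, -26, -70], [21, -26, -90], [21, -26, -106], [21, -26, -106], [21, -26, -106]], turn=[0, 0, 0, 0, 0, 0, 0, 0])

```text
clock: 3.57
position: [0.4809, 0.2761, 0.2352]
ee_rot: [-0.473, 0.881, -0.0, -0.001]
ft_force: [0.1, -0.1, 0.8]
grip_width: 0.989
```

```bash
python3 - <<'E'
from h import *
np.set_printoptions(precision=4,suppress=True)
o=manip.get_obs();print(o['clock'],o['position'],o['ft_force'],o['joint_pos'])
p=manip.camera('wrist');save(p,'w2.png',None,1.25)
r=manip.pinpoint(p,'cap_top')
if r: print(r[0]['confidence'],r[0]['at'],atz(p,r[0]['at'],.209))
print('tcp->209 pix',proj(p,(*o['position'][:2],.209)))
E
```

```text
3.5667 [0.4809 0.2761 0.2352] [ 0.1465 -0.0524  0.824 ] [-0.725   0.1723  0.1373  1.6526 -0.0243  1.3196  1.9724]
0.88 [315.7, 251.2] [0.4849 0.2756 0.209 ]
tcp->209 pix [322.3301 248.2255]
```

View pics/w2.png

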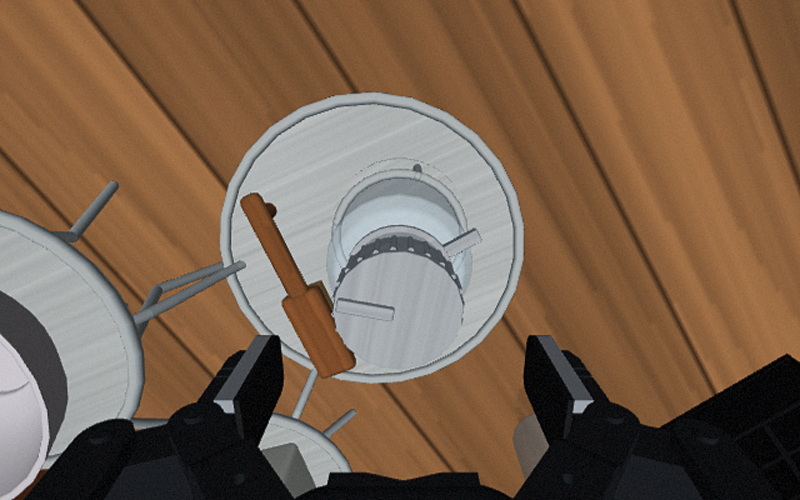

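The cap disc is centred at about (400,309), within 2 mm of the TCP projection at (403,310), and the jaws straddle it. I'll go down and close.

Emit:
jog_arm(translation=[[1, 0, -15], [1, 0, -30], [1, 0, -45], [1, 0, -57], [1, 0, -57], [1, 0, -57]], turn=[0, 0, 0, 0, 0, 0])

```text
clock: 4.17
position: [0.4827, 0.2767, 0.1802]
ee_rot: [-0.473, 0.881, 0.0, 0.001]
ft_force: [-0.5, 0.6, 0.6]
grip_width: 0.996
```

Emit:
jog_arm(translation=[[0, 0, 0], [0, 0, 0], [0, 0, 0], [0, 0, 0], [0, 0, 0], [0, 0, 0], [0, 0, 0], [0, 0, 0]], turn=[0, 0, 0, 0, 0, 0, 0, 0], grip=50, grip_force=40)

```text
clock: 4.83
position: [0.4841, 0.2766, 0.182]
ee_rot: [-0.473, 0.881, -0.0, 0.003]
ft_force: [1.2, -2.2, 5.7]
grip_width: 0.664
```

Emit:
jog_arm(translation=[[0, 0, 0], [0, 0, 0], [0, 0, 0], [0, 0, 0], [0, 0, -1], [0, 0, -1], [0, 0, -1], [0, 0, -1], [0, 0, -1], [0, 0, -1], [0, 0, -1], [0, 0, -1]], turn=[-5, -11, -17, -23, -29, -35, -41, -47, -53, -59, -65, -71])

```text
clock: 5.83
position: [0.4839, 0.277, 0.181]
ee_rot: [0.129, 0.992, -0.001, 0.002]
ft_force: [0.9, 2.1, -7.2]
grip_width: 0.666
```

```bash
python3 - <<'E'
from h import *
np.set_printoptions(precision=4,suppress=True)
o=manip.get_obs();print(o['clock'],o['position'],o['ee_rot'],o['ft_force'],o['torque'],o['joint_pos'],o['grip_width'])
E
```

```text
5.8333 [0.4839 0.277  0.181 ] [ 0.1292  0.9916 -0.0013  0.0019] [ 0.9228  2.0991 -7.1789] [ 0.532  -0.151   0.1651] [-0.8318  0.2151  0.2604  1.7256 -0.054   1.2073  0.7536] 0.6661987054533394
```

Emit:
jog_arm(translation=[[0, 0, 0], [0, 0, 0], [0, 0, 0], [0, 0, 0], [0, 0, -1], [0, 0, -1], [0, 0, -1], [0, 0, -1], [0, 0, -1], [0, 0, -1], [0, 0, -1]], turn=[-5, -11, -17, -23, -29, -35, -41, -47, -53, -59, -63])

```text
clock: 6.75
position: [0.4842, 0.2775, 0.1798]
ee_rot: [0.63, 0.776, -0.002, 0.001]
ft_force: [4.4, 2.2, -10.5]
grip_width: 0.662
```

```bash
cat > st.py <<'E'
from h import *
np.set_printoptions(precision=4,suppress=True)
o=manip.get_obs();q=o['ee_rot'];print(o['clock'],o['position'],'yaw',np.degrees(2*np.arctan2(q[1],q[0])),o['ft_force'],o['torque'],o['joint_pos'],o['grip_width'])
E
python3 st.py
```

```text
6.75 [0.4842 0.2775 0.1798] yaw 101.85404798951984 [  4.3791   2.2358 -10.4627] [ 0.6992 -1.0818  0.0926] [-0.9329  0.224   0.3789  1.7279 -0.0844  1.2087 -0.3256] 0.6622065367117853
```

Emit:
jog_arm(translation=[[0, 0, 0], [0, 0, 0], [0, 0, 0], [0, 0, 0]], turn=[-3, -6, -8, -8])

```text
clock: 7.08
position: [0.4843, 0.2775, 0.1796]
ee_rot: [0.683, 0.731, -0.002, 0.001]
ft_force: [3.7, -0.0, -7.7]
grip_width: 0.666
```

```bash
python3 st.py
```

```text
7.0833 [0.4843 0.2775 0.1796] yaw 93.8715624537937 [ 3.6505 -0.0049 -7.7372] [ 0.1097 -0.7191  1.2458] [-0.9465  0.2254  0.3946  1.7283 -0.088   1.2086 -0.4619] 0.6655442382712364
```

The torque about z jumped from about 0.1–0.15 to 1.25 N m after 142° of turning, against 145° expected, so the cap looks to be at its stop. I'll release, rise and check the ridge.

Emit:
jog_arm(translation=[[0, 0, 0], [0, 0, 0], [0, 0, 0], [0, 0, 0], [0, 0, 0], [0, 0, 0], [0, 0, 20], [0, 0, 45], [0, 0, 75], [0, 0, 105], [0, 0, 120], [0, 0, 120]], turn=[0, 0, 0, 0, 0, 0, 0, 0, 0, 0, 0, 0], grip=85)

```text
clock: 8.08
position: [0.4856, 0.2782, 0.3036]
ee_rot: [0.683, 0.731, 0.001, 0.002]
ft_force: [-0.7, 0.4, -0.0]
grip_width: 0.996
```

```bash
python3 st.py; python3 - <<'E'
from h import *
np.set_printoptions(precision=4,suppress=True)
P={n:manip.camera(n) for n in('wrist','scene','top')}
save(P['wrist'],'w3.png',None,1.25)
for l in ['chest_drawer0_handle','chest','succulent','cap_top']:
    rs=[];s=''
    for n in P:
        r=manip.pinpoint(P[n],l)
        if r: s+=f" {n} {np.round(r[0]['at'],1)} {r[0]['confidence']:.2f}";rs.append(ray(P[n],r[0]['at']))
    print(l,s,tri(rs) if len(rs)>1 else '')
p=P['top']
r=manip.outline_of(p,'chest_drawer0_handle');print([(x['extent'],round(x['confidence'],2)) for x in r])
save(p,'t3.png',(330,120,450,250),5)
E
```

```text
8.0833 [0.4856 0.2782 0.3036] yaw 93.86253970308312 [-0.7088  0.4364 -0.0445] [ 0.0308 -0.0432  0.0214] [-0.96    0.1525  0.4053  1.5457 -0.0575  1.4524 -0.4849] 0.9960673710723585
chest_drawer0_handle  scene [313.6 160.1] 0.96 top [387.5 237.9] 0.85 [ 0.4125 -0.2049  0.1092]
chest  scene [273.9 207. ] 0.97 top [380.9 176.4] 0.89 [ 0.6598 -0.2114  0.0027]
succulent  scene [257.5 193.3] 0.82 top [390.2 153.3] 0.80 [ 0.7149 -0.235   0.1157]
cap_top  wrist [319.5 206.1] 0.78 scene [400.6 210.8] 0.52 [0.4833 0.275  0.1959]
[([359.4, 198.4, 419.2, 241.3], 0.67), ([478.7, 198.3, 501.2, 214.6], 0.67)]
```

View pics/w3.png

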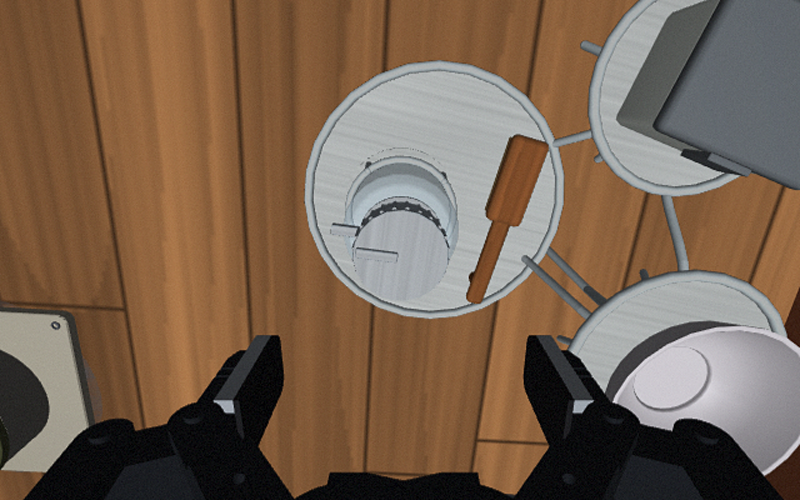

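View pics/t3.png

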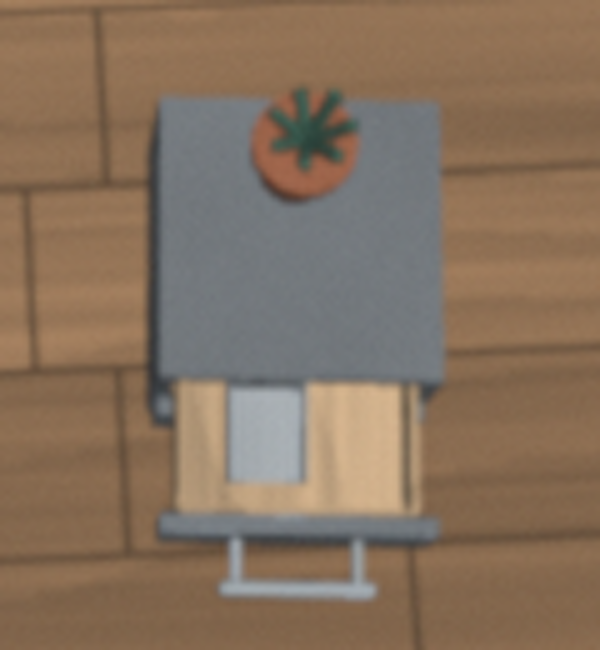

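The ridge (357–397, 255) lies parallel to the lug (333–357, 230), on the same side, so the cap is tight. In the top crop the drawer bar is square to x, with the chest turned by about 1°. Next I'll go in front of the handle with the fingers closed.

Emit:
jog_arm(translation=[[-10, -40, 5], [-20, -80, 5], [-30, -120, 5], [-40, -160, 5], [-50, -200, 5], [-60, -240, 5], [-70, -280, 5], [-80, -320, 5], [-90, -360, 5], [-100, -400, 5], [-110, -440, 5], [-120, -478, 5]], turn=[-7, -14, -21, -28, -35, -42, -49, -56, -63, -70, -77, -84], grip=0)

```text
clock: 9.88
position: [0.3632, -0.2027, 0.3048]
ee_rot: [0.997, 0.083, -0.002, -0.0]
ft_force: [1.8, -0.4, 0.2]
grip_width: -0.002
```

```bash
python3 st.py
```

```text
9.8833 [ 0.3632 -0.2027  0.3048] yaw 9.487993991070852 [ 1.7942 -0.3559  0.2237] [-0.0161 -0.0706 -0.0061] [-0.5133 -0.3171  0.7427  1.874   0.213   1.5097 -1.2152] -0.0018112774486425546
```

Emit:
jog_arm(translation=[[-1, 0, -30], [-2, -2, -60], [-2, -4, -90], [-2, -4, -120], [-2, -4, -150], [-2, -4, -180], [-2, -4, -205], [-2, -4, -223], [-2, -4, -223], [-2, -4, -223]], turn=[-3, -6, -9, -9, -9, -9, -9, -9, -9, -9])

```text
clock: 10.72
position: [0.3607, -0.2068, 0.0818]
ee_rot: [1.0, 0.004, -0.003, -0.0]
ft_force: [0.6, 0.3, 0.9]
grip_width: -0.0
```

```bash
python3 st.py; python3 - <<'E'
from h import *
p=manip.camera('wrist');save(p,'w4.png',None,1.25)
for l in ('chest_drawer0_handle','chest'):
    r=manip.pinpoint(p,l)
    if r: print(l,r[0]['confidence'],r[0]['at'],atz(p,r[0]['at'],.095))
E
```

```text
10.7167 [ 0.3607 -0.2068  0.0818] yaw 0.4672885745592504 [0.5626 0.295  0.9098] [-0.0433 -0.0441  0.0329] [-0.5234 -0.0118  0.9508  2.19    0.0139  0.9634 -1.1433] -0.0001689155595242064
chest_drawer0_handle 0.6 [332.8, 157.8] [ 0.41684474 -0.21123902  0.095     ]
chest 0.7 [334.6, 154.0] [ 0.41831486 -0.21189873  0.095     ]
```

View pics/w4.png

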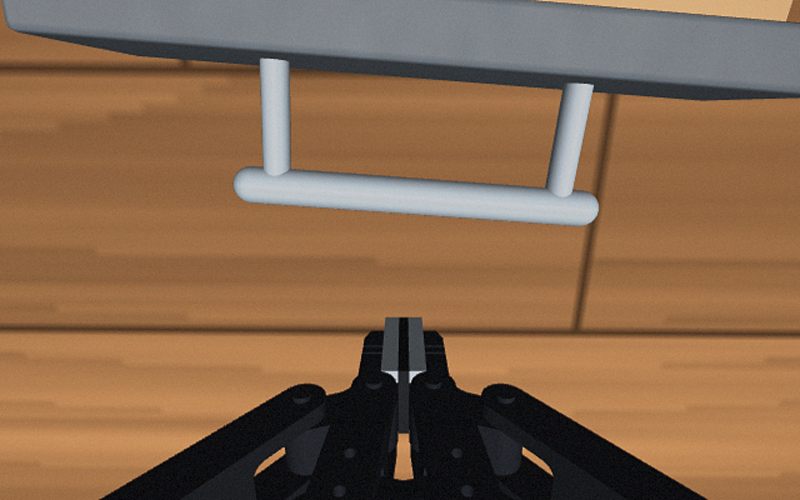

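The closed fingers (404,330) are in front of the bar, which runs from (245,185) to (590,208). That is about 4° skewed, so I'll push along x with a slight -y drift.

Emit:
jog_arm(translation=[[10, -3, 0], [20, -4, 0], [30, -5, 0], [40, -5, 0], [50, -6, 0], [60, -6, 0], [70, -7, 0], [80, -8, 0], [90, -8, 0], [100, -9, 0], [110, -10, 0], [120, -10, 0]], turn=[-1, -2, -3, -4, -4, -4, -4, -4, -4, -4, -4, -4])

```text
clock: 11.87
position: [0.4832, -0.217, 0.0839]
ee_rot: [1.0, -0.03, 0.0, -0.001]
ft_force: [-0.9, -0.3, 0.3]
grip_width: 0.0
```

```bash
python3 st.py
```

```text
11.8667 [ 0.4832 -0.217   0.0839] yaw -3.4935280776343927 [-0.8516 -0.2561  0.2547] [-0.1483  0.3094 -0.0563] [-0.4102  0.3551  0.8797  1.9171 -0.3224  1.0169 -1.02  ] 0.0002619215944360594
```

Emit:
jog_arm(translation=[[4, 0, 0], [8, -1, 0], [12, -1, 0], [12, -1, 0]], turn=[0, 0, 0, 0])

```text
clock: 12.2
position: [0.4943, -0.2181, 0.0838]
ee_rot: [1.0, -0.031, -0.001, -0.001]
ft_force: [-4.7, 1.0, 3.2]
grip_width: -0.001
```

Emit:
jog_arm(translation=[[2, 0, 0], [4, 0, 0], [6, 0, 0], [6, 0, 0]], turn=[0, 0, 0, 0])

```text
clock: 12.53
position: [0.4946, -0.2185, 0.0828]
ee_rot: [0.999, -0.032, -0.007, -0.003]
ft_force: [-26.1, 3.6, 16.0]
grip_width: 0.001
```

```bash
python3 st.py; python3 - <<'E'
from h import *
p=manip.camera('wrist');q=manip.camera('top')
save(p,'w5.png',None,1.25);save(q,'t5.png',(330,120,450,250),5)
E
```

```text
12.5333 [ 0.4946 -0.2185  0.0828] yaw -3.6810592997407707 [-26.1172   3.5615  15.9731] [0.9448 5.2571 0.0279] [-0.3886  0.3957  0.8659  1.8774 -0.3463  1.0418 -1.0131] 0.001290621080823345
```

View pics/w5.png

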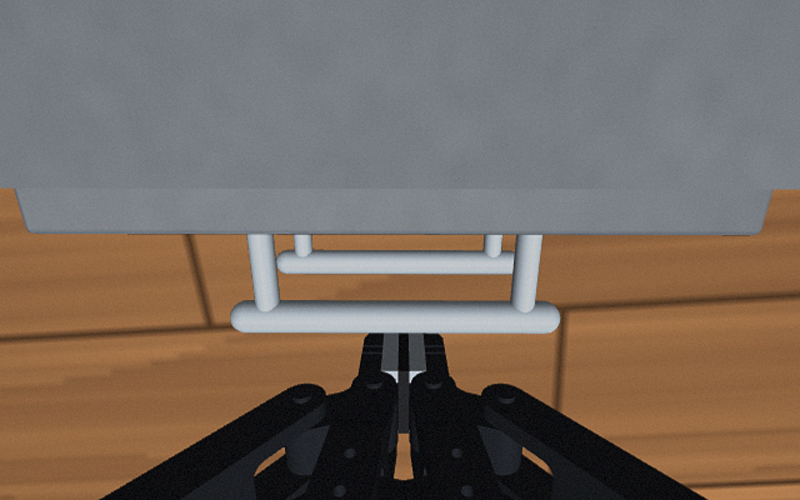

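The drawer has hit a hard stop: no further motion and 26 N. The picture shows the drawer front seated against the body and its bar parallel over the lower handle. I'll back off and check.

Emit:
jog_arm(translation=[[-8, 0, 0], [-20, 1, 0], [-35, 2, 0], [-50, 3, 0], [-65, 4, 10], [-75, 4, 35], [-75, 4, 65], [-75, 4, 95], [-75, 4, 125], [-75, 4, 155], [-75, 4, 170], [-75, 4, 170]], turn=[0, 0, 0, 0, 0, 0, 0, 0, 0, 0, 0, 0])

```text
clock: 13.63
position: [0.421, -0.2152, 0.2561]
ee_rot: [0.999, -0.032, -0.003, -0.003]
ft_force: [0.9, 0.1, 0.9]
grip_width: 0.004
```

```bash
python3 st.py; python3 - <<'E'
from h import *
np.set_printoptions(precision=4,suppress=True)
P={n:manip.camera(n) for n in('scene','top')}
a=cv2.resize(P['scene']['frame'][140:300,230:430],None,fx=2.5,fy=2.5,interpolation=2)
b=cv2.resize(P['top']['frame'][120:260,190:450],None,fx=3,fy=3,interpolation=2)[:, :]
h=np.zeros((600,800,3),np.uint8);
a=cv2.resize(a,(375,300));h[:300,:375]=a;b=cv2.resize(b,(557,300));h[300:,:557]=b
cv2.imwrite('pics/f6.png',h[:,:,::-1])
for l in ['chest_drawer0_handle','chest','bowl','tub','brush','succulent','mister']:
    rs=[]
    for n in P:
        r=manip.pinpoint(P[n],l)
        if r: rs.append(ray(P[n],r[0]['at']))
    print(l,tri(rs) if len(rs)>1 else '')
E
```

```text
13.6333 [ 0.421  -0.2152  0.2561] yaw -3.7115115294860797 [0.9384 0.1284 0.8936] [-0.0068 -0.0405 -0.0391] [-0.6038 -0.0949  0.9474  1.8404  0.0751  1.3656 -1.3101] 0.004350736012277788
chest_drawer0_handle [ 0.5114 -0.2208  0.0742]
chest [ 0.6463 -0.228  -0.0037]
bowl [0.6877 0.1807 0.1741]
tub [0.6916 0.3897 0.0986]
brush [ 0.6082  0.261  -0.0564]
succulent [ 0.7174 -0.235   0.1188]
mister [ 0.4928  0.5653 -0.0103]
```

View pics/f6.png

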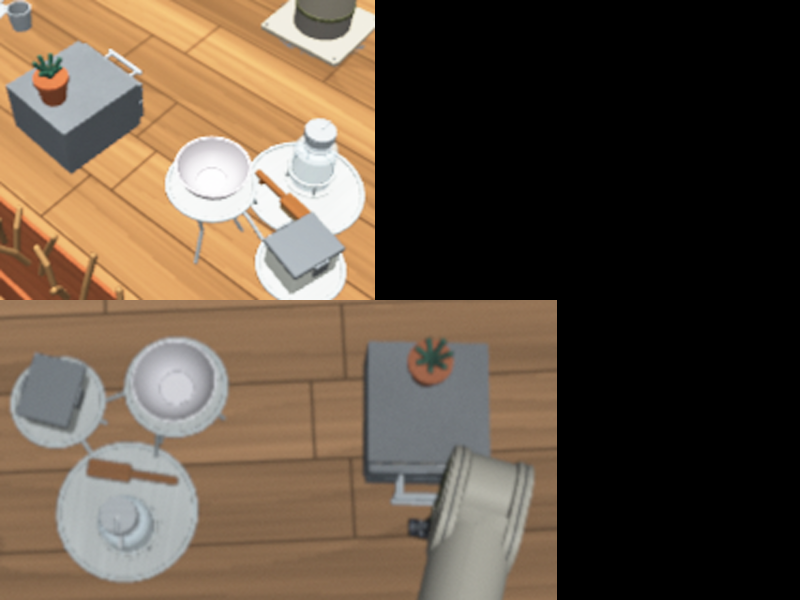

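The drawer is shut and every bystander stands where it was. The arm is clear, so I'll hand in.

```bash
python3 -c "
from h import *
print(manip.hand_in())"
```

```text
the job is handed in; nothing more can be done
None
```

I screwed the jar's cap tight and pushed the upper drawer home, then handed in at about 13.7 s of the 67 s allowed; `hand_in` gave no verdict.

- **Cap:** I turned it clockwise about 142° in one grasp; the pictures beforehand suggested 145°. The torque then rose from about 0.15 to 1.25 N m, which I took as the stop. Afterwards the ridge lay parallel to the stop lug and on the same side.
- **Upper drawer:** I pushed it in by its bar with closed fingers until it stopped moving, at 26 N. The handle ended at x = 0.511 m, where I estimated it would be with the drawer shut (0.51–0.515 m). The wrist picture shows the drawer front seated against the chest.
- **Lower drawer:** I never touched it. Its handle still sat under the upper one, which is how it should look when shut.
- **Bystanders:** In the last pictures nothing looks moved, and the arm is clear of everything.
    - The networks' before and after positions agree within about 11 mm for the bowl, plant and mister.
    - The tub came out 24 mm different and the brush over 100 mm. Both differences are mostly in height (the brush was placed below the table), so I took them as detection error.
    - The cup was not re-measured after the start, because its first detection was wrong, but it still shows in the final scene picture.

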